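# Four clicks on the parquet gauge

## Robot

A 6-joint arm with a two-finger parallel gripper is mounted at the origin on the work surface. World frame = base frame: x ahead of the robot, y to its left, z up, the work surface at z = 0. Lengths are in m, angles in degrees, forces in N, time in s.
With the tool pointing down it reaches from about 0.35 to 0.875 m from the base axis. Payload 4.2 kg.
Tool frame: the origin (TCP) lies at the very end of the fingers, on their centre line; the grasp point (between the pads) lies 19 mm behind it; z points along the fingers, y is the line along which they close (so a half turn about z gives the same grasp; the last joint's range is limited). The gripper opens to 87 mm and grips with 3 to 60 N. Pads are 19 mm wide; open, the fingers measure 117 mm over their backs; the gripper's body (75 mm by 190 mm) begins 51 mm behind the grasp point.
Start: joints at [-60.814, 22.042, 0.453, 0, -68.411, -14.817], TCP at [0.155, -0.605, 0.195] pointing down, gripper open.
Joint ranges: [-179.83, 179.83], [-69.29, 118.12], [-61.27, 80.66], [-181.25, 117.63], [-171.15, -9.14], [-177.46, 177.46]. Speed limits (degrees/s): [159.86, 159.86, 180, 180, 180, 180].

## Interface

Orientations are given as a 3x3 rotation matrix whose columns are the frame's x, y, z axes.
In Python, from station import sense, optics, r gives the robot as it stands. The module is installed in compiled form; this text tells all that it offers.
- The arm moves only by the shell command python3 -m pendant 'ROWS' [OPENING]. ROWS is JSON, a list that holds one entry, the list of rows, each a list of 4 numbers: the shift along the tool's x, y, z normalised to -1 to 1, where 1 is 100 mm, then the turn about the tool's z normalised to -1 to 1, where 1 is 2 rad. A call has 1 to 8 rows; each row is the pose to reach, as a shift and turn from the pose commanded when the call began, along the tool's axes at that moment; what a row does not reach only later rows make up. A row lasts 1/10 s, in which the tool goes at most 50 mm and 8.59 degrees, less where a joint would pass 70% of its speed; a pose out of reach is approached as far as the arm can. A call with a number of a shift or a turn outside -1 to 1 is refused whole. A call with a gripper value outside its range is refused whole. OPENING is the closure, from 0 (fully open) to 1 (shut), set as the call begins (- or left out, the last holds). The fingers move at their own pace and stop on an object; the grip force is fixed at half the most. Time passes only in rows, so rows that repeat a pose let the fingers close. It gives the time, the measured TCP pose, the force, the opening and the grip force at its end, in the units of the state.
- sense(): the state, without advancing time (a new reading comes with each control period).
- optics.capture(name): name is "scene" or "top" or "wrist"; returns the picture (420x560x3 uint8, red, green, blue); there is no depth.
- optics.get_calibration(name): a dict with "camera_matrix" (3x3 intrinsics, pixels), "camera_from_world" (4x4, takes a point from world to camera coordinates). Camera axes: x right, y down, z forward; pixel columns grow to the right and rows downward; lengths in m; the calibration is good to about 2 mm. A picture is of the moment at which its call begins: read the wrist's pose just before it. get_calibration takes no time and is no camera call; for the wrist camera it gives the pose at the moment of the call.
- r.finish_job(): hands the job in; it is judged then, once.
The state is a dict: "time_s": time; "joints": joint angles; "joint_velocities": joint speeds; "effort": joint torques, N m; "tcp_pos": TCP position; "ee_rot": TCP orientation; "wrist_force": force on the tool from outside, world axes, zero at the start; "moment": the same for the moment, N m; "gripper_width": opening from 0.0 (shut) to 1.0 (fully open); "gripper_force": force on a finger pad.
Only numpy, scipy, OpenCV 4.12 (cv2) and the standard library are available. Lean on these libraries where they do the work, as an engineer would, in place of code of your own. Each camera call takes 0.05 s, during which the arm holds its last target. There are 200 camera calls.

## Task

Close up the green parquet width gauge for the next lozenge size: with a fingertip against a finger post, gently push its dial round clockwise (seen from above) exactly four clicks from where it stands, so that the brass fence moves four steps towards the steel rail. Do not pinch the dial or push the fence itself, leave everything else on the turntable where it lies, and finish with the hand clear and the dial resting in its click.

Things in the scene. Friction and masses are not known exactly. Their poses are not given: they have to be found in the camera images.
- dial_centre (a point): centre of the upper face of the click-stop dial (on its vertical axis, which is z). The dial is an aluminium disc 92 mm in diameter, 8 mm thick, with black marks every click (12 a turn), a red line, a steel-coloured cap 26 mm across and 5 mm high in the middle and three black finger posts; it sits on the green parquet width gauge (130 by 225 mm, fixed to the turntable), its upper face 46 mm above the turntable top. It turns on a fixed axis and cannot be lifted
- post0 (a point): centre of the top end of a black finger post on the dial: 12 mm diameter, rising 20 mm above the dial's face, 38 mm from the dial's axis; the three posts stand 120 degrees apart and turn with the dial
- post1 (a point): the same for another finger post
- post2 (a point): the same for another finger post
- dial (a joint): angle of the dial in rad, growing as it turns clockwise seen from above. It rests in sprung click stops at whole multiples of 30 degrees (0.5236 rad), 0 to 9, with end stops just beyond these; it starts in any of clicks 0 to 3. Past half-way between two clicks it snaps on to the next by itself and stays. About 3 to 5 N along the rim at a post carry it over a click
- fence_mid (a point): middle of the top of the brass fence, a bar 120 by 10 by 14 mm across the gauge, its top 15 mm above the gauge's green bed (24 mm thick). The dial drives it 4 mm per click, away from the dial and towards the fixed steel rail when the dial turns clockwise
- turntable: lacquered plywood turntable, 460 mm in diameter, locked; its top is 26 mm above the bench; origin on the bench under its centre
- lens: nickel-framed hand lens lying flat, frame 72 mm across, 8 mm thick, wooden handle along its +x to 133 mm from the origin; origin under the centre of the glass; stands loose on the turntable, to be left alone
- compass: steel drawing compass lying flat, legs 131 mm long along its -x, 7 mm thick; origin under its pivot; stands loose on the turntable, to be left alone
- mallet: small lignum vitae mallet lying on its side, head 50 mm diameter by 76 mm along its y, handle to 145 mm along its -x; origin under the head's centre; stands loose on the turntable, to be left alone
- anvil: red cast-iron bench anvil, 110 mm long along its x with the horn to -x, 52 mm high; origin under its foot's centre; stands loose on the turntable, to be left alone
- lozenge0: tulipwood parquet lozenge, 66 by 38 mm, 8 mm thick, origin under its centre; stands loose on the turntable, to be left alone
- lozenge1: second such lozenge; stands loose on the turntable, to be left alone
- lozenge2: third such lozenge; stands loose on the turntable, to be left alone

How it is judged:
By the outcome, as a careful person would: the job done as asked, in the order asked, and still so for the second after the job is handed in, with the robot touching nothing.
It also fails if it takes over 51 s, if anything falls off the work surface, if the arm or the gripper's body presses on something with over 40 N, if the wrist force passes 120 N, or if a joint passes its speed limit or range.

## Working session

There is one attempt and no reset: what is moved stays moved. The work goes in short steps, Python scripts to look and compute and a shell command to move; the robot and the scene stay as the last step left them, time stands still between calls to the robot, and variables do not carry over. Pictures are saved under pics/ and viewed, at most 10 in all, crops included, and the job is handed in when it is done.

```bash
mkdir -p pics
python3 - <<'E'
from station import sense, optics, r
import cv2
for n in("top","scene"):
    cv2.imwrite(f"pics/{n}.png",cv2.resize(optics.capture(n)[:,:,::-1],(800,600),interpolation=cv2.INTER_CUBIC))
s=sense();print(s)
print(optics.get_calibration("top"))
E
```

```text
{'time_s': 0.1, 'joints': array([-6.08128642e+01,  2.20856149e+01,  3.89085994e-01, -2.36352789e-02,
       -6.84101012e+01, -1.48172674e+01]), 'joint_velocities': array([ 0.06051807, -0.08440679,  0.15730729,  0.09350831, -0.06582133,
       -0.00756936]), 'effort': array([-7.25987848e-04, -3.91689885e+01,  1.87935287e+01,  4.23192322e+00,
        1.34330380e-02, -7.44675822e-05]), 'tcp_pos': array([ 0.15498923, -0.60488932,  0.19449128]), 'ee_rot': array([[-9.68751530e-01, -2.48032547e-01, -5.72678968e-04],
       [-2.48033186e-01,  9.68749842e-01,  1.81177922e-03],
       [ 1.05402444e-04,  1.89720729e-03, -9.99998195e-01]]), 'wrist_force': array([-0.41972859, -0.43767028,  0.08193264]), 'moment': array([ 0.03851402,  0.03779862, -0.01586161]), 'gripper_force': 0.0, 'gripper_width': 0.9990765521411535}
{'camera_matrix': array([[446.94459793,   0.        , 282.28300687],
       [  0.        , 446.94459793, 210.66137354],
       [  0.        ,   0.        ,   1.        ]]), 'camera_from_world': array([[ 0.01453893, -0.99942302,  0.03069606,  0.01509814],
       [-0.9920333 , -0.01825976, -0.12464553,  0.59762467],
       [ 0.12513411, -0.0286393 , -0.9917264 ,  0.81459207],
       [ 0.        ,  0.        ,  0.        ,  1.        ]])}
```

View pics/top.png

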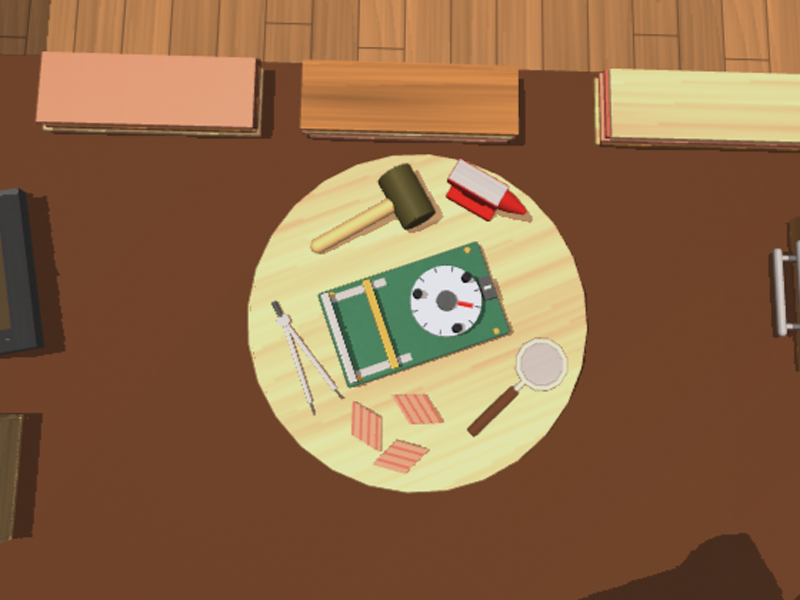

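View pics/scene.png

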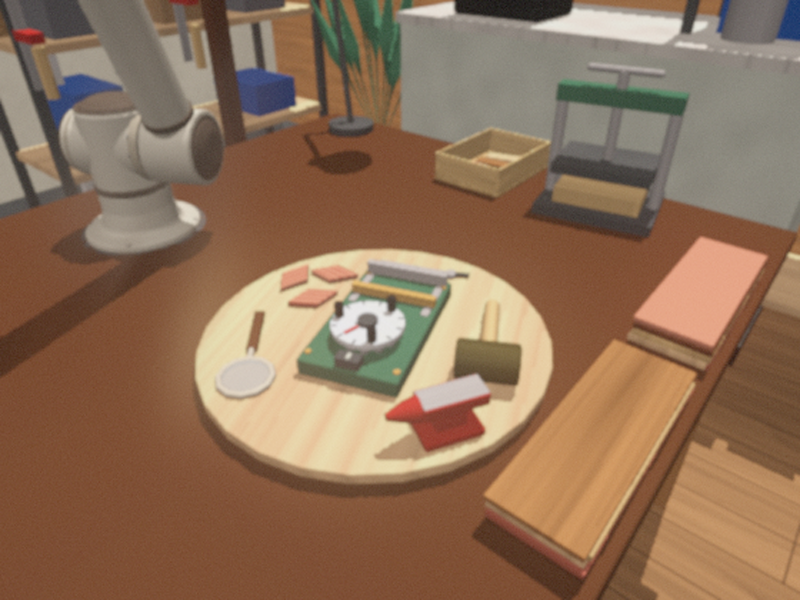

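The top view shows the dial cap at about (447,301) and post tops at (417,294), (466,278) and (457,328). The index block is at (487,288). I'll push the lower post, because its arc stays away from the block.

```bash
cat > h.py <<'E'
import numpy as np
from station import sense, optics, r
def back(K,T,u,v,z):
    R=T[:3,:3];c=-R.T@T[:3,3];d=R.T@np.linalg.solve(K,[u,v,1]);return c+d*(z-c[2])/d[2]
def px(n,u,v,z,s=1):
    c=optics.get_calibration(n);return back(c["camera_matrix"],c["camera_from_world"],u*s,v*s,z)
def rel(p):
    s=sense();return s["ee_rot"].T@(np.array(p)-s["tcp_pos"])
E
python3 - <<'E'
from h import *
c=px("top",447,301,.077,.7);print("c",c)
for u,v in((417,294),(466,278),(457,328)):
    p=px("top",u,v,.092,.7);d=p-c;print(p,np.hypot(d[0],d[1]),np.degrees(np.arctan2(d[1],d[0])))
print(rel([c[0],c[1],.20]))
K=optics.get_calibration("wrist");T=K["camera_from_world"];print(T, "cam pos",-T[:3,:3].T@T[:3,3],K["camera_matrix"])
E
```

```text
c [ 0.59322401 -0.02964465  0.077     ]
[0.59944069 0.00947016 0.092     ] 0.03960575071950834 80.96927458797293
[ 0.62089198 -0.05193821  0.092     ] 0.035531947273169 -38.86024596701558
[ 0.55768837 -0.04084603  0.092     ] 0.03725926439220953 -162.50435404901435
[-0.5672198   0.44858215 -0.00471746]
[[-0.24862636  0.96859473  0.00302975  0.62410244]
 [ 0.92290679  0.23594712  0.30425649 -0.03691654]
 [ 0.29398637  0.07844236 -0.95258533  0.39192678]
 [ 0.          0.          0.          1.        ]] cam pos [ 0.07401771 -0.62653564  0.38268492] [[311.78916398   0.         279.96917597]
 [  0.         311.78916398 212.40041846]
 [  0.           0.           1.        ]]
```

```bash
A='[[[-0.4,0.3,0,0],[-0.75,0.6,0,0],[-1,0.8,0,0],[-1,0.8,0,0]]]'
python3 -m pendant '[[[-0.4,0.3,0,0],[-0.75,0.6,0,0],[-1,0.8,0,0],[-1,0.8,0,0]]]' 1 >/dev/null
python3 -m pendant '[[[-0.4,0.3,0,0],[-0.75,0.6,0,0],[-1,0.8,0,0],[-1,0.8,0,0]]]' >/dev/null
python3 -m pendant '[[[-0.4,0.3,0,0],[-0.75,0.6,0,0],[-1,0.8,0,0],[-1,0.8,0,0]]]' >/dev/null
python3 -m pendant '[[[-0.4,0.3,0,0],[-0.75,0.6,0,0],[-1,0.8,0,0],[-1,0.8,0,0]]]' >/dev/null
python3 -m pendant '[[[-0.2,0.4,0,0],[-0.36,0.6,0,0],[-0.36,0.8,0,0],[-0.36,0.8,0,0]]]'
python3 -m pendant '[[[0,0,0,-0.07],[0,0,0,-0.14],[0,0,0,-0.21],[0,0,0,-0.28],[0,0,0,-0.35],[0,0,0,-0.42],[0,0,0,-0.49],[0,0,0,-0.56]]]' >/dev/null
python3 -m pendant '[[[0,0,0,-0.07],[0,0,0,-0.14],[0,0,0,-0.21],[0,0,0,-0.28],[0,0,0,-0.35],[0,0,0,-0.42],[0,0,0,-0.49],[0,0,0,-0.54]]]'
python3 - <<'E'
from h import *
import cv2
s=sense();print(s["joints"],s["tcp_pos"],np.degrees(np.arctan2(s["ee_rot"][1,0],s["ee_rot"][0,0])))
c=optics.get_calibration("wrist");np.savez("w1.npz",**c)
im=optics.capture("wrist")[:,:,::-1];cv2.imwrite("pics/w1.png",cv2.resize(im,(800,600),interpolation=cv2.INTER_CUBIC))
E
```

```text
time_s: 2.1
tcp_pos: [0.4776, -0.1097, 0.1952]
ee_rot: [[-0.969, -0.249, -0.001], [-0.249, 0.969, 0.0], [0.001, 0.0, -1.0]]
wrist_force: [0.1, -0.2, -0.3]
gripper_width: 0.002
gripper_force: 0.0
time_s: 3.7
tcp_pos: [0.4778, -0.1117, 0.1953]
ee_rot: [[0.772, -0.635, -0.001], [-0.635, -0.772, -0.0], [-0.0, 0.001, -1.0]]
wrist_force: [0.1, 0.2, -0.2]
gripper_width: 0.008
gripper_force: 0.0
[ 5.86274961e+00  8.90877851e+00 -1.78456656e+01  2.35838413e-02
 -6.32843021e+01  4.47035528e+01] [ 0.47783806 -0.11169771  0.19530123] -39.42309259002953
```

View pics/w1.png

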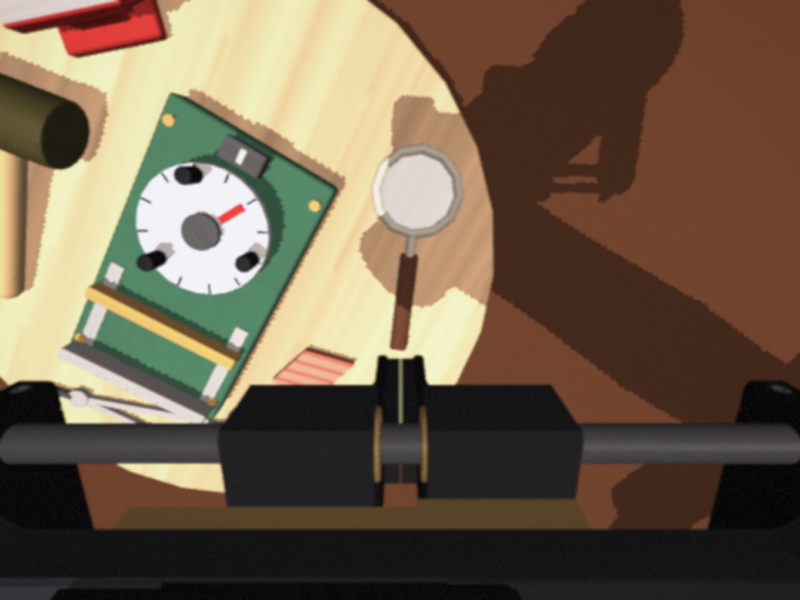

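The wrist view shows the cap at about (201,231) and the posts near (186,174), (150,261) and (246,262). The closed fingers are at about (400,365). I'll enlarge a crop.

Run:
```python
import cv2
im=cv2.imread("pics/w1.png");cv2.imwrite("pics/w1c.png",cv2.resize(im[130:310,110:350],(800,600),interpolation=cv2.INTER_CUBIC))
```

```text
(no output)
```

View pics/w1c.png

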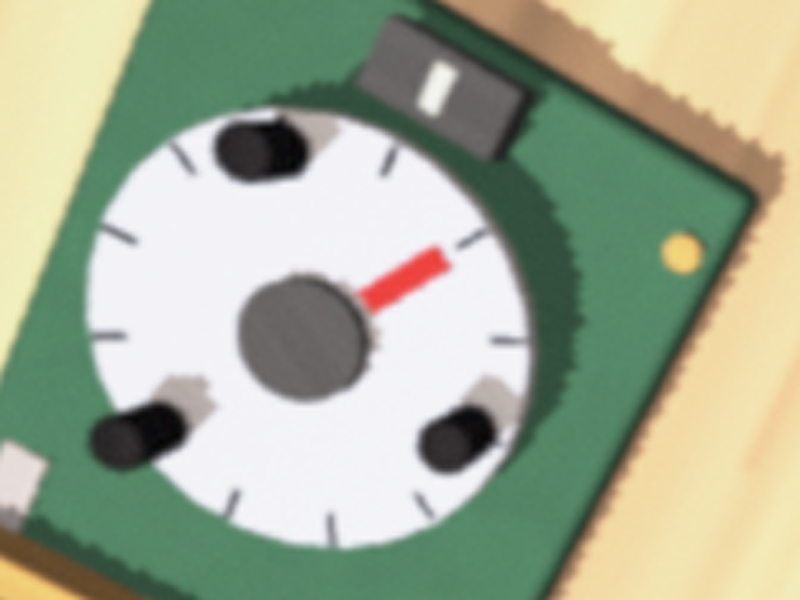

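The crop shows the post tops at (245,150), (118,440) and (448,443), with the cap top at (300,338).

Run:
```python
from h import *
d=np.load("w1.npz");K,T=d["camera_matrix"],d["camera_from_world"]
f=lambda u,v,z:back(K,T,(110+.3*u)*.7,(130+.3*v)*.7,z)
c=f(300,338,.077);P=[f(245,150,.092),f(118,440,.092),f(448,443,.092)]
m=np.mean(P,0);print("cap",c,"mean posts",m)
for p in P:
    e=p-m;print(p,np.hypot(e[0],e[1]),np.degrees(np.arctan2(e[1],e[0])))
t=np.radians(-130);g=np.r_[m[:2]+.038*np.array([np.cos(t),np.sin(t)]),.195];print(g,rel(g))
```

```text
cap [ 0.59482362 -0.0299617   0.077     ] mean posts [ 0.59456594 -0.03069816  0.092     ]
[ 0.62318488 -0.05479111  0.092     ] 0.03741008154067165 -40.09245857335225
[0.60143567 0.00666234 0.092     ] 0.0379868448030768 79.58101327134675
[ 0.55907726 -0.04396571  0.092     ] 0.03788765136945309 -159.5015880404187
[ 0.57014001 -0.05980785  0.195     ] [ 0.03857514 -0.09854797  0.00019876]
```

```bash
python3 -m pendant '[[[0.15,-0.4,0,0],[0.3,-0.8,0,0],[0.41,-0.99,0,0],[0.41,-0.99,0.2,0],[0.41,-0.99,0.4,0],[0.41,-0.99,0.6,0],[0.41,-0.99,0.7,0],[0.41,-0.99,0.7,0]]]' >/dev/null
python3 -m pendant '[[[0,0,0.1,0],[0,0,0.2,0],[0,0,0.3,0],[0,0,0.38,0],[0,0,0.44,0],[0,0,0.44,0],[0,0,0.44,0]]]'
python3 - <<'E'
from h import *
import cv2
im=optics.capture("wrist")[:,:,::-1];cv2.imwrite("pics/w2.png",cv2.resize(im,(800,600),interpolation=cv2.INTER_CUBIC))
s=sense();R=s["ee_rot"];p=s["tcp_pos"];c=np.array([.5945,-.0305])
print(np.degrees(np.arctan2(R[1,0],R[0,0])))
# push rows: finger angle th, r=38; call 1..; yaw follows th+90
a=np.degrees(np.arctan2(*(p[:2]-c)[::-1]));print("theta",a,"r",np.hypot(*(p[:2]-c)))
E
```

```text
time_s: 5.25
tcp_pos: [0.5731, -0.0595, 0.0815]
ee_rot: [[0.771, -0.637, 0.0], [-0.637, -0.771, -0.0], [0.0, 0.0, -1.0]]
wrist_force: [-0.2, -0.6, -0.2]
gripper_width: 0.008
gripper_force: 0.0
-39.56094417822034
theta -126.1983220426737 r 0.03591722329769437
```

View pics/w2.png

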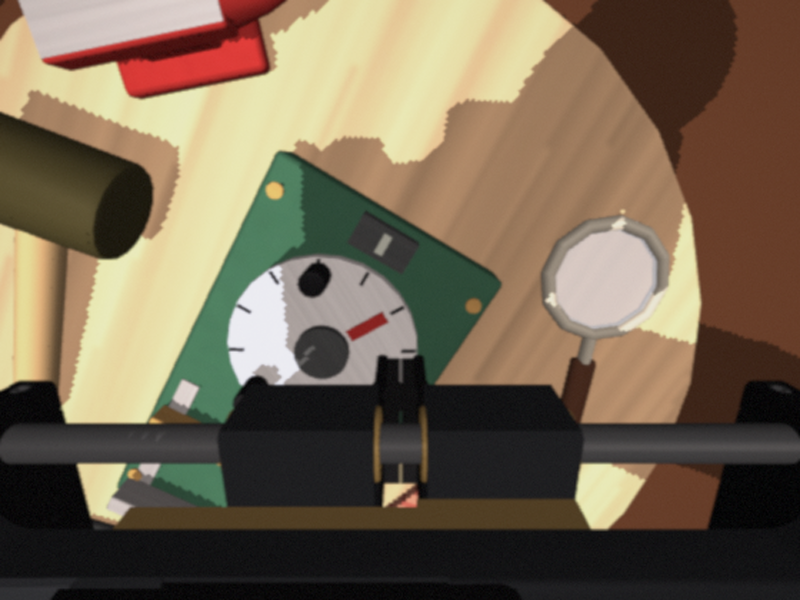

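The red line hasn't moved, and the fingers stand behind the target post, which the gripper hides. Next I'll compute the arc rows.

```bash
cat > arc.py <<'E'
from h import *
import sys
def arc(ths,r=.038,c=np.array([.5945,-.0305])):
    s=sense();R=s["ee_rot"];y0=np.degrees(np.arctan2(R[1,0],R[0,0]))
    a=np.degrees(np.arctan2(*(s["tcp_pos"][:2]-c)[::-1]));print(s["tcp_pos"],a,y0)
    for t in ths:
        q=np.radians(t);p=np.r_[c+r*np.array([np.cos(q),np.sin(q)]),.081]
        dy=(y0-(t+90)+180)%360-180
        print(t,np.round(np.r_[rel(p)*10,np.radians(dy)/2],3).tolist())
arc([float(x) for x in sys.argv[1:]])
E
python3 arc.py -131 -136 -141 -146 -151 -156 -161 -166
```

```text
[ 0.57328793 -0.05948439  0.08176695] -126.1983220426737 -39.56094417822034
-131.0 [-0.031, 0.021, 0.008, 0.013]
-136.0 [-0.064, 0.019, 0.008, 0.056]
-141.0 [-0.096, 0.014, 0.008, 0.1]
-146.0 [-0.129, 0.006, 0.008, 0.143]
-151.0 [-0.16, -0.005, 0.008, 0.187]
-156.0 [-0.19, -0.018, 0.008, 0.231]
-161.0 [-0.219, -0.034, 0.008, 0.274]
-166.0 [-0.247, -0.053, 0.008, 0.318]
```

```bash
python3 -m pendant '[[[-0.03,0.02,0,0.013],[-0.065,0.02,0,0.056],[-0.095,0.015,0,0.1],[-0.13,0.005,0,0.143],[-0.16,-0.005,0,0.187],[-0.19,-0.02,0,0.23],[-0.22,-0.035,0,0.274],[-0.245,-0.055,0,0.318]]]'
python3 arc.py -166 -171 -176 -181 -186 -191 -196 -201 -206
```

```text
time_s: 6.1
tcp_pos: [0.5574, -0.0395, 0.0819]
ee_rot: [[0.237, -0.971, 0.001], [-0.971, -0.237, 0.0], [-0.0, -0.001, -1.0]]
wrist_force: [0.1, -0.5, -0.2]
gripper_width: 0.005
gripper_force: 0.0
[ 0.55737725 -0.03953244  0.08193908] -166.32493484950214 -76.28660690445231
-166.0 [0.002, -0.002, 0.009, -0.003]
-171.0 [-0.031, -0.003, 0.009, 0.041]
-176.0 [-0.064, -0.007, 0.009, 0.085]
-181.0 [-0.096, -0.015, 0.009, 0.128]
-186.0 [-0.128, -0.024, 0.009, 0.172]
-191.0 [-0.159, -0.037, 0.009, 0.216]
-196.0 [-0.188, -0.052, 0.009, 0.259]
-201.0 [-0.216, -0.07, 0.009, 0.303]
-206.0 [-0.243, -0.09, 0.009, 0.347]
```

```bash
python3 -m pendant '[[[-0.03,-0.003,0,0.041],[-0.065,-0.007,0,0.085],[-0.095,-0.015,0,0.128],[-0.13,-0.025,0,0.172],[-0.16,-0.037,0,0.216],[-0.19,-0.052,0,0.26],[-0.215,-0.07,0,0.303],[-0.245,-0.09,0,0.347]]]'
python3 - <<'E'
from h import *
import cv2
a=optics.capture("top")[:,:,::-1];b=optics.capture("wrist")[:,:,::-1]
a=cv2.resize(a[150:290,200:390],(400,295),interpolation=cv2.INTER_CUBIC);b=cv2.resize(b,(400,300))
cv2.imwrite("pics/m3.png",np.hstack([a,b[:295]]))
E
python3 arc.py -206 -211 -216 -221 -226 -231 -236 -241 -246
```

```text
time_s: 6.9
tcp_pos: [0.5603, -0.0136, 0.0819]
ee_rot: [[-0.439, -0.898, 0.001], [-0.898, 0.439, 0.0], [-0.001, -0.001, -1.0]]
wrist_force: [0.4, -0.1, 0.3]
gripper_width: 0.002
gripper_force: 0.0
[ 0.56047283 -0.01343586  0.08190835] 153.36689324446252 -115.79746180539256
-206.0 [0.004, -0.001, 0.009, 0.002]
-211.0 [-0.029, -0.002, 0.009, 0.045]
-216.0 [-0.062, -0.007, 0.009, 0.089]
-221.0 [-0.094, -0.014, 0.009, 0.133]
-226.0 [-0.126, -0.024, 0.009, 0.176]
-231.0 [-0.156, -0.037, 0.009, 0.22]
-236.0 [-0.186, -0.052, 0.009, 0.264]
-241.0 [-0.214, -0.07, 0.009, 0.307]
-246.0 [-0.24, -0.09, 0.009, 0.351]
```

View pics/m3.png

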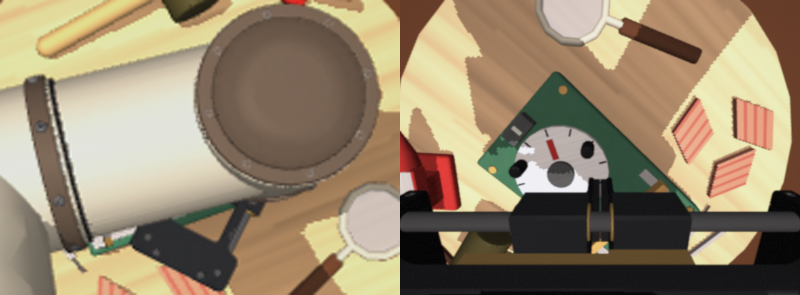

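The wrist view (right half) shows the cap at (561,174), and visible post tops near (588,148) and (518,167). The red line points to (551,149).

```bash
cat > ang.py <<'E'
from h import *
import cv2
# project predicted tops for dial travel a, compare with the black post/red line
def red(name="wrist"):
    im=optics.capture(name);k=optics.get_calibration(name)
    h=cv2.cvtColor(im,cv2.COLOR_RGB2HSV);m=((h[...,0]<8)|(h[...,0]>172))&(h[...,1]>140)
    c=np.array([.5945,-.0305]);pts=[]
    for v,u in zip(*np.nonzero(m)):
        e=back(k["camera_matrix"],k["camera_from_world"],u,v,.072)[:2]-c
        if .012<np.hypot(*e)<.04: pts.append(e)
    e=np.mean(pts,0);print(name,"red n",len(pts),"r",np.hypot(*e),"angle",np.degrees(np.arctan2(e[1],e[0])));return im
if __name__=="__main__":
    red()
    d=np.load("w1.npz")
    f=lambda u,v:back(d["camera_matrix"],d["camera_from_world"],(110+.3*u)*.7,(130+.3*v)*.7,.072)[:2]-f0
    f0=np.array([.5945,-.0305]);e=f(405,280);print("initial red",np.degrees(np.arctan2(e[1],e[0])))
E
python3 ang.py
```

```text
wrist red n 193 r 0.02372842146256178 angle -99.47794232739906
initial red -100.87887961053444
```

The red line hasn't turned: it was at −101° and is now at −99.5°. So the fingers seem to have passed over the post without touching it. I'll check the fingertip height in the scene and wrist views.

Run:
```python
from h import *
import cv2
def pj(n,p):
    k=optics.get_calibration(n);q=k["camera_matrix"]@(k["camera_from_world"]@np.r_[p,1])[:3];return q[:2]/q[2]
t=sense()["tcp_pos"];print(t)
out=[]
for n,col in(("scene",0),("wrist",1)):
    im=optics.capture(n)[:,:,::-1].copy();q=pj(n,t)
    a=np.radians(-160);P=[.5945+.038*np.cos(a),-.0305+.038*np.sin(a)]
    q2=pj(n,P+[.092]);q3=pj(n,P+[.072]);print(n,q,q2,q3)
    s=4;x0,y0=int(q[0])-50,int(q[1])-70
    c=cv2.resize(im[max(y0,0):y0+140,x0:x0+100],(400,560),interpolation=cv2.INTER_CUBIC)
    for w,k in((q,(255,0,255)),(q2,(255,255,0)),(q3,(0,255,255))):
        cv2.circle(c,tuple(int(v) for v in ((w[0]-x0+.5)*4,(w[1]-max(y0,0)+.5)*4)),4,k,1)
    out.append(c)
cv2.imwrite("pics/m4.png",np.hstack(out))
```

```text
[ 0.56035052 -0.01359572  0.08180321]
scene [247.97476047 209.16370377] [235.22985107 211.43820755] [235.96523918 220.72688838]
wrist [280.57612978 247.62519379] [261.34830574 212.32501566] [263.07121061 203.0855725 ]
```

View pics/m4.png

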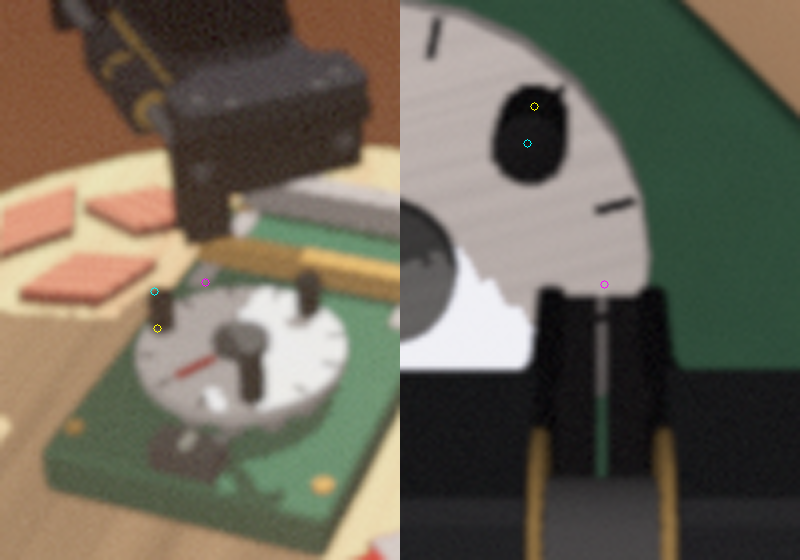

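Against the reported TCP (magenta), the scene crop shows the real fingertip about 40 crop px, or roughly 20 mm, higher. The wrist view agrees, so the fingers passed about 10 mm over the post. I'll go back along the same clear path, then lower gently while watching the force.

```bash
python3 arc.py -198 -190 -182 -174 -166 -158 -150 -142; python3 arc.py -125 -126 -127
```

```text
[ 0.56025122 -0.01381586  0.0816873 ] 154.02718434802745 -115.71510266030559
-198.0 [0.053, -0.004, 0.007, -0.067]
-190.0 [0.105, -0.015, 0.007, -0.137]
-182.0 [0.155, -0.033, 0.007, -0.207]
-174.0 [0.201, -0.058, 0.007, -0.277]
-166.0 [0.245, -0.089, 0.007, -0.347]
-158.0 [0.283, -0.125, 0.007, -0.416]
-150.0 [0.316, -0.167, 0.007, -0.486]
-142.0 [0.342, -0.213, 0.007, -0.556]
[ 0.56025122 -0.01381586  0.0816873 ] 154.02718434802745 -115.71510266030559
-125.0 [0.377, -0.32, 0.007, -0.704]
-126.0 [0.376, -0.313, 0.007, -0.696]
-127.0 [0.374, -0.307, 0.007, -0.687]
```

```bash
python3 -m pendant '[[[0.05,-0.005,0,-0.067],[0.105,-0.015,0,-0.137],[0.155,-0.035,0,-0.207],[0.2,-0.06,0,-0.277],[0.245,-0.09,0,-0.347],[0.285,-0.125,0,-0.416],[0.315,-0.165,0,-0.486],[0.34,-0.215,0,-0.556]]]' >/dev/null
python3 arc.py -134 -126
```

```text
[ 0.56474636 -0.05413963  0.08155973] -141.53243412772656 -51.700331316551434
-134.0 [0.05, -0.003, 0.006, -0.067]
-126.0 [0.102, -0.014, 0.006, -0.137]
```

Next I'll finish the swing to −126° and lower 20 mm in small steps.

```bash
python3 -m pendant '[[[0.05,-0.003,0,-0.067],[0.1,-0.015,0,-0.137],[0.1,-0.015,0,-0.137],[0.1,-0.015,0.05,-0.137],[0.1,-0.015,0.1,-0.137],[0.1,-0.015,0.13,-0.137],[0.1,-0.015,0.13,-0.137]]]'
python3 -m pendant '[[[0,0,0.02,0],[0,0,0.04,0],[0,0,0.06,0],[0,0,0.06,0],[0,0,0.06,0]]]'
python3 - <<'E'
from h import *
import cv2
def pj(n,p):
    k=optics.get_calibration(n);q=k["camera_matrix"]@(k["camera_from_world"]@np.r_[p,1])[:3];return q[:2]/q[2]
t=sense()["tcp_pos"];q=pj("scene",t);x0,y0=int(q[0])-50,int(q[1])-50
im=optics.capture("scene")[:,:,::-1]
c=cv2.resize(im[y0:y0+90,x0:x0+120],(720,540),interpolation=cv2.INTER_CUBIC)
cv2.circle(c,tuple(int(v) for v in (q-[x0,y0]+.5)*6),5,(255,0,255),1);cv2.imwrite("pics/m5.png",c);print((q-[x0,y0])*6)
E
python3 ang.py
```

```text
time_s: 8.65
tcp_pos: [0.5716, -0.0606, 0.0676]
ee_rot: [[0.805, -0.593, -0.002], [-0.593, -0.805, -0.0], [-0.001, 0.001, -1.0]]
wrist_force: [0.2, -0.2, 0.2]
gripper_width: 0.011
gripper_force: 0.0
time_s: 9.15
tcp_pos: [0.5722, -0.0607, 0.0624]
ee_rot: [[0.805, -0.593, -0.0], [-0.593, -0.805, -0.0], [-0.0, 0.0, -1.0]]
wrist_force: [0.1, 0.0, -0.3]
gripper_width: 0.002
gripper_force: 0.0
[304.77818739 303.06857021]
wrist red n 232 r 0.023505392827355833 angle -98.45477711725775
initial red -100.87887961053444
```

View pics/m5.png

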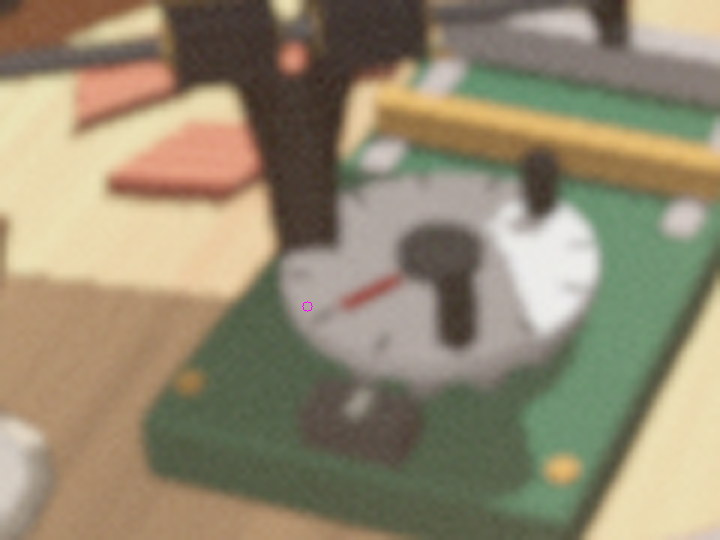

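With TCP z at 0.062 there is no contact, and the tip, at (308,245) in the crop, really is about 21 mm above the reported point. That puts it near z 0.083, already below the post tops. I'll go 3 mm lower and push.

```bash
python3 -m pendant '[[[0,0,0.015,0],[0,0,0.03,0],[0,0,0.03,0]]]'; python3 arc.py -126 -130 -134 -138 -142 -146 -150 -154 -158
```

```text
time_s: 9.55
tcp_pos: [0.572, -0.0607, 0.0592]
ee_rot: [[0.805, -0.593, -0.001], [-0.593, -0.805, 0.0], [-0.0, 0.0, -1.0]]
wrist_force: [-0.8, 0.1, -0.9]
gripper_width: 0.006
gripper_force: 0.0
[ 0.57200314 -0.06070903  0.05915985] -126.6753001261332 -36.37697175747384
-126.0 [0.004, 0.003, -0.218, -0.003]
-130.0 [-0.022, 0.003, -0.218, 0.032]
-134.0 [-0.049, 0.0, -0.218, 0.067]
-138.0 [-0.075, -0.004, -0.218, 0.101]
-142.0 [-0.1, -0.011, -0.218, 0.136]
-146.0 [-0.126, -0.019, -0.218, 0.171]
-150.0 [-0.15, -0.028, -0.218, 0.206]
-154.0 [-0.174, -0.04, -0.218, 0.241]
-158.0 [-0.197, -0.053, -0.218, 0.276]
```

```bash
python3 -m pendant '[[[-0.02,0.003,0,0.032],[-0.05,0,0,0.067],[-0.075,-0.005,0,0.101],[-0.1,-0.01,0,0.136],[-0.125,-0.02,0,0.171],[-0.15,-0.03,0,0.206],[-0.175,-0.04,0,0.241],[-0.195,-0.055,0,0.276]]]';python3 ang.py; python3 arc.py -158 -162 -166 -170 -174 -178 -182 -186 -190
```

```text
time_s: 10.35
tcp_pos: [0.5596, -0.0448, 0.0594]
ee_rot: [[0.372, -0.928, -0.0], [-0.928, -0.372, -0.0], [-0.0, 0.0, -1.0]]
wrist_force: [-0.3, -0.2, -0.1]
gripper_width: 0.002
gripper_force: 0.0
wrist red n 237 r 0.023386063939373456 angle -133.13199031656754
initial red -100.87887961053444
[ 0.55956104 -0.04444407  0.05942287] -158.24316297360053 -68.26460961335964
-158.0 [0.002, 0.004, -0.216, -0.002]
-162.0 [-0.025, 0.003, -0.216, 0.033]
-166.0 [-0.051, 0.0, -0.216, 0.068]
-170.0 [-0.077, -0.004, -0.216, 0.102]
-174.0 [-0.103, -0.01, -0.216, 0.137]
-178.0 [-0.128, -0.018, -0.216, 0.172]
-182.0 [-0.153, -0.028, -0.216, 0.207]
-186.0 [-0.177, -0.04, -0.216, 0.242]
-190.0 [-0.2, -0.053, -0.216, 0.277]
```

That's one click. On to the second.

```bash
python3 -m pendant '[[[-0.025,0.003,0,0.033],[-0.05,0,0,0.068],[-0.075,-0.005,0,0.102],[-0.105,-0.01,0,0.137],[-0.13,-0.02,0,0.172],[-0.155,-0.03,0,0.207],[-0.175,-0.04,0,0.242],[-0.2,-0.055,0,0.277]]]';python3 ang.py; python3 arc.py -190 -194 -198 -202 -206 -210 -214 -218 -220
```

```text
time_s: 11.2
tcp_pos: [0.5573, -0.0242, 0.0594]
ee_rot: [[-0.171, -0.985, -0.0], [-0.985, 0.171, -0.0], [0.0, 0.0, -1.0]]
wrist_force: [0.1, -0.1, 0.6]
gripper_width: 0.006
gripper_force: 0.0
wrist red n 243 r 0.02373879370280708 angle -165.25152864954353
initial red -100.87887961053444
[ 0.55753434 -0.02380918  0.0594682 ] 169.7404806862675 -99.93163900329311
-190.0 [0.002, 0.004, -0.215, 0.001]
-194.0 [-0.025, 0.003, -0.215, 0.036]
-198.0 [-0.051, 0.001, -0.215, 0.07]
-202.0 [-0.077, -0.004, -0.215, 0.105]
-206.0 [-0.103, -0.011, -0.215, 0.14]
-210.0 [-0.128, -0.019, -0.215, 0.175]
-214.0 [-0.153, -0.029, -0.215, 0.21]
-218.0 [-0.177, -0.04, -0.215, 0.245]
-220.0 [-0.188, -0.047, -0.215, 0.262]
```

```bash
python3 ang.py|head -1; python3 ang.py|head -1;python3 - <<'E'
from h import *
import ang,cv2
im=ang.red();cv2.imwrite("pics/w6.png",cv2.resize(im[:,:,::-1],(800,600),interpolation=cv2.INTER_CUBIC)[150:450,100:700])
E
```

```text
wrist red n 239 r 0.02383494405235583 angle -163.38021887502165
wrist red n 238 r 0.023986384612640167 angle -162.11735359775085
wrist red n 239 r 0.02396441194193774 angle -162.52401963789617
```

View pics/w6.png

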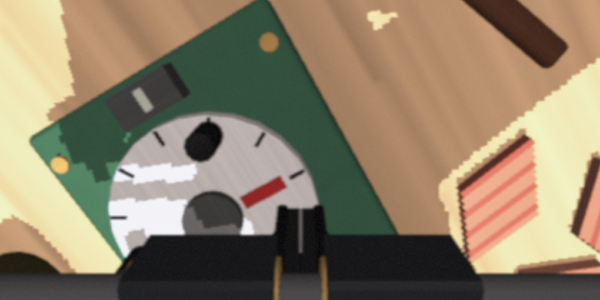

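It's settling on click 2: the red line reads about −162° and is closing on −160°. Now the third click.

```bash
python3 -m pendant '[[[-0.025,0.003,0,0.036],[-0.05,0,0,0.07],[-0.075,-0.005,0,0.105],[-0.105,-0.01,0,0.14],[-0.13,-0.02,0,0.175],[-0.155,-0.03,0,0.21],[-0.175,-0.04,0,0.245],[-0.19,-0.047,0,0.262]]]';python3 ang.py|head -1;for i in 1 2 3 4 5; do python3 ang.py|head -1;done; python3 arc.py -220 -224 -228 -232 -236 -240 -244 -247 -249
```

```text
time_s: 12.2
tcp_pos: [0.5652, -0.0064, 0.0594]
ee_rot: [[-0.64, -0.768, -0.0], [-0.768, 0.64, -0.0], [0.0, 0.0, -1.0]]
wrist_force: [0.4, -0.6, 0.2]
gripper_width: 0.005
gripper_force: 0.0
wrist red n 240 r 0.024563797187237894 angle 164.68312320507712
wrist red n 242 r 0.024872531839348747 angle 165.18917333871988
wrist red n 238 r 0.02483747802393865 angle 166.68491992325934
wrist red n 240 r 0.02479085541486795 angle 166.37355587376936
wrist red n 238 r 0.024713751359986325 angle 166.11976739674904
wrist red n 238 r 0.024783523945471276 angle 166.17325592526436
[ 0.56518427 -0.00624753  0.05944358] 140.3995442082317 -129.71120858413082
-220.0 [-0.003, -0.0, -0.216, 0.003]
-224.0 [-0.029, -0.002, -0.216, 0.037]
-228.0 [-0.056, -0.004, -0.216, 0.072]
-232.0 [-0.082, -0.009, -0.216, 0.107]
-236.0 [-0.107, -0.016, -0.216, 0.142]
-240.0 [-0.132, -0.024, -0.216, 0.177]
-244.0 [-0.157, -0.034, -0.216, 0.212]
-247.0 [-0.175, -0.043, -0.216, 0.238]
-249.0 [-0.187, -0.049, -0.216, 0.256]
```

Three clicks done. Now the fourth, ending at about −247°.

```bash
python3 -m pendant '[[[-0.03,-0.002,0,0.037],[-0.055,-0.005,0,0.072],[-0.08,-0.01,0,0.107],[-0.105,-0.015,0,0.142],[-0.13,-0.025,0,0.177],[-0.155,-0.034,0,0.212],[-0.175,-0.043,0,0.238],[-0.175,-0.043,0,0.238]]]';for i in 1 2 3 4 5 6; do python3 ang.py|head -1;done; python3 arc.py -247 -235
```

```text
time_s: 13.3
tcp_pos: [0.5799, 0.0046, 0.0595]
ee_rot: [[-0.92, -0.391, 0.0], [-0.391, 0.92, -0.0], [-0.0, -0.0, -1.0]]
wrist_force: [-0.1, 0.1, 0.1]
gripper_width: 0.005
gripper_force: 0.0
wrist red n 237 r 0.02578259881597185 angle 134.85460248320095
wrist red n 239 r 0.025668924753499515 angle 135.91344254495738
wrist red n 238 r 0.025685904348650944 angle 136.7737610215291
wrist red n 236 r 0.025650572046652234 angle 136.32202733081044
wrist red n 238 r 0.02561714655659069 angle 136.1937262505228
wrist red n 239 r 0.025618467239580053 angle 136.24449858099015
[0.57969893 0.00450394 0.05943629] 112.92058916472301 -157.0055858605663
-247.0 [0.001, -0.0, -0.216, -0.0]
-235.0 [0.08, -0.008, -0.216, -0.105]
```

The fourth click snapped in: the red line moved from 166° to 136° and is steady. Next I'll back off the post, rise, and swing aside.

```bash
python3 -m pendant '[[[0.04,0,0,0],[0.07,0,0,0],[0.07,0,-0.15,0],[0.07,0,-0.4,0],[0.07,0,-0.7,0],[0.07,0,-1,0],[0.07,0,-1,0]]]'
for i in 1; do python3 -m pendant '[[[0.1,-0.3,-0.1,0],[0.25,-0.65,-0.2,0],[0.4,-1,-0.3,0],[0.4,-1,-0.3,0]]]'; done >/dev/null
python3 -m pendant '[[[0.15,-0.35,0,0],[0.3,-0.7,0,0],[0.4,-1,0,0],[0.4,-1,0,0]]]' >/dev/null
python3 -m pendant '[[[0.15,-0.35,0,0],[0.3,-0.7,0,0],[0.4,-1,0,0],[0.4,-1,0,0]]]'
python3 -m pendant '[[[0.15,-0.35,0,0],[0.3,-0.7,0,0],[0.4,-1,0,0],[0.4,-1,0,0]]]'
python3 - <<'E'
import ang,cv2
im=ang.red("top");cv2.imwrite("pics/t7.png",cv2.resize(im[:,:,::-1][90:360,140:440],(660,594),interpolation=cv2.INTER_CUBIC))
E
```

```text
time_s: 14.3
tcp_pos: [0.5761, 0.002, 0.1644]
ee_rot: [[-0.92, -0.391, 0.01], [-0.391, 0.92, 0.001], [-0.009, -0.003, -1.0]]
wrist_force: [0.4, 0.6, 0.2]
gripper_width: 0.004
gripper_force: 0.0
time_s: 15.5
tcp_pos: [0.5794, -0.3232, 0.1878]
ee_rot: [[-0.922, -0.387, -0.002], [-0.387, 0.922, 0.0], [0.001, 0.001, -1.0]]
wrist_force: [-0.1, 0.9, -0.5]
gripper_width: 0.003
gripper_force: 0.0
time_s: 15.9
tcp_pos: [0.5817, -0.4305, 0.1875]
ee_rot: [[-0.922, -0.388, -0.002], [-0.388, 0.922, 0.001], [0.001, 0.001, -1.0]]
wrist_force: [-0.0, 0.3, -0.2]
gripper_width: 0.009
gripper_force: 0.0
top red n 25 r 0.027121087251893154 angle 135.47300064719843
```

View pics/t7.png

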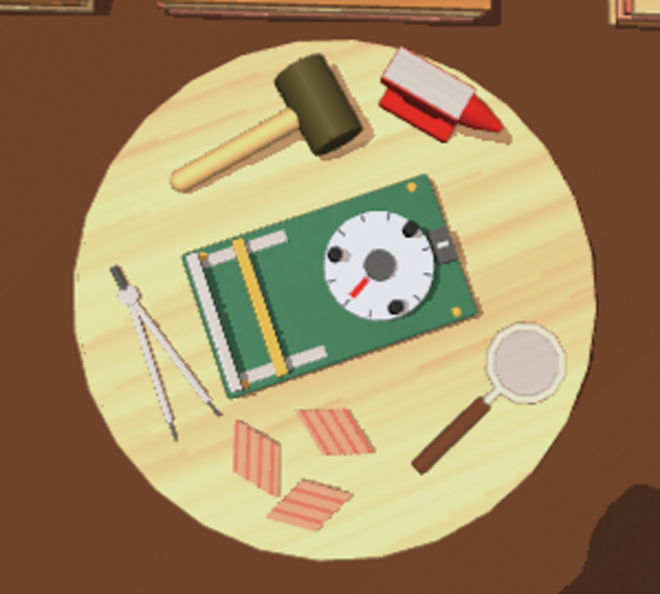

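The top view shows the red line turned about 120° clockwise (13° to 133° in the image), and the posts are back in their original pattern. The fence is nearer the rail and nothing else has moved.

```bash
python3 -c "
from station import r
print(r.finish_job())"
```

```text
the job is handed in; nothing more can be done
None
```

I pushed the dial four clicks clockwise with a closed fingertip against one post; it rests in its click with the hand clear, the fence has moved towards the rail, nothing else was disturbed, and the job is handed in.

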